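File a culture dish in the push-latch drawer

ROBOT

A 7-joint arm with a two-finger parallel gripper is mounted at the origin on the work surface. World frame = base frame: x ahead of the robot, y to its left, z up, the work surface at z = 0. Lengths are in m, angles in rad, forces in N, time in s.
With the tool pointing down it reaches from about 0.425 to 0.925 m from the base axis. Payload 6.8 kg.
Tool frame: the origin (TCP) lies midway between the tips of the shut fingers; the grasp point (between the pads) lies 19 mm behind it; z points along the fingers, x is the direction in which the jaws open and shut, and the axes are right-handed (so a half turn about z gives the same grasp; the last joint's range is limited). The gripper opens to 85 mm and grips with 20 to 120 N. Pads are 22 mm wide; open, the fingers measure 114 mm over their backs; the gripper's body (76 mm by 85 mm) begins 54 mm behind the grasp point. The pads swing forward as they close: fully open they stand 13 mm farther back than shut.
Start: joints at [-0.108, 0.477, 0.022, 1.555, -0.011, 1.109, -0.083], TCP at [0.675, 0, 0.231] pointing down, gripper open.
Joint ranges: [-2.96, 2.96], [-0.34, 2.1], [-1.41, 1.46], [0.24, 2.44], [-1.37, 4.51], [0.17, 1.92], [-2.96, 2.96]. Speed limits (rad/s): [2.39, 2.39, 3.14, 3.14, 3.14, 3.14, 3.14].

INTERFACE

Orientations are given as a unit quaternion [w, x, y, z].
In Python, from station import bot, imaging, nets gives the robot as it stands. The module is installed in compiled form; this text tells all that it offers.
- The arm moves only by the tool apply_moves, never from a script. Its argument "moves" is text: rows parted by semicolons, each of 7 numbers parted by spaces: the gripper command: -1 is fully open, 1 is shut, values between are in proportion, then the shift along the tool's x, y, z normalised to -1 to 1, where 1 is 120 mm, then the turn, a rotation vector about the tool's x, y, z normalised to -1 to 1, where 1 is 4 degrees. In form: hand dx dy dz rx ry rz; .... A call has 1 to 12 rows; each row shifts and turns the commanded pose from where the row before left it, along the tool's axes as they then stand; what a row does not reach is not made up. A row lasts 1/12 s, in which the tool goes at most 41.7 mm and 7.16 degrees, less where a joint would pass 70% of its speed; a pose out of reach is approached as far as the arm can. A call with a number of a shift or a turn outside -1 to 1 is refused whole. A call with a gripper value outside its range is refused whole. The fingers move at their own pace and stop on an object; "force" is the grip in N (left out, the last holds). Time passes only in rows, so rows that do not move let the fingers close. It gives the time, the measured TCP pose, the force and the opening at its end, in the units of the state.
- bot.get_obs(): the state, without advancing time (a new reading comes with each control period).
- imaging.read_camera(name): name is "scene" or "side" or "wrist"; returns a dict with "image" (400x640x3 uint8, red, green, blue), "fx", "fy", "cx", "cy" (pixels), "view" (4x4, takes a point from world to camera coordinates); the wrist camera has in their place "mount" (4x4, takes a point from camera to tool coordinates, whose origin is the TCP and whose axes are the tool frame's). Camera axes: x right, y down, z forward; pixel columns grow to the right and rows downward; lengths in m; the calibration is good to about 2 mm. A picture is of the moment at which its call begins: read the wrist's pose just before it. There is no depth.
- bot.hand_in(): hands the job in, once; it reports no verdict.
Trained networks look in a picture, given as the dict that the camera call returned (one of the last four; its "shot" number tells which), for a name from the list of things; names that differ only in an ending like _2 or _b are one class to them, and where a whole thing is asked for, a point or a joint stands for the part that bears it (a point fixed in the world has none). Each returns a list of dicts, best first, with "score" (0 to 1); they miss things now and then, are a little off and sometimes report something else, mostly with a low value. They report only what shows in the picture. A call takes as long as a camera call. They do not tell look-alikes from the thing itself.
- nets.spot_in(picture, name): "rect" ([left, top, right, bottom] in pixels, round what is visible of it).
- nets.outline_of(picture, name): "region" (400x640 bool, what is visible of it) and "rect" ([left, top, right, bottom] in pixels, round what is visible of it).
- nets.spot_point(picture, name): "location" ([column, row] in pixels: a listed point, or the origin of a listed thing).
The state is a dict: "t": time; "q": joint angles; "joint_vel": joint speeds; "joint_torque": joint torques, N m; "eef_pos": TCP position; "tool_rot": TCP orientation; "contact_force": force on the tool from outside, world axes, zero at the start; "torque": the same for the moment, N m; "gripper_width": opening from 0.0 (shut) to 1.0 (fully open).
Only numpy, scipy, OpenCV 4.12 (cv2) and the standard library are available. Lean on these libraries where they do the work, as an engineer would, in place of code of your own. Each camera call takes 0.05 s, during which the arm holds its last target.

TASK

Press the blue front of the low drawer unit to release its push latch and let the drawer spring out, then lower the culture dish with the red jelly into it with the gripper and set it down flat (do not drop it). Press the drawer shut again until its latch catches and it stays shut by itself. Feel for the latch and push the front gently, no harder than it needs, never with more than 20 N; leave the amber dish and the pen pot where they stand.

Things in the scene. Friction and masses are not known exactly. Their poses are not given: they have to be found in the camera images.
- cabinet: low birch drawer unit standing fixed on the bench, 220 mm deep (x), 194 mm wide (y), 74 mm high; origin at the centre of its underside; its x axis points into the unit, away from the drawer front; the drawer slides out along -x
- front: blue front panel of the drawer, no handle, 172 mm wide (y), 50 mm high (z), 8 mm thick; origin at the middle of its outer face, 37 mm above the bench; x points into the unit, the way to press. The face stands 20 mm proud of the unit while latched. A spring pushes the drawer out with 3.5 N shut, 2.5 N when out, plus drag of 18 N per m/s
- press_disc (a point): white 32 mm disc at the middle of the blue front's outer face: where to press. Push latch: a press inward, then letting go, changes it from latched to released or from released to latched. It needs 5 to 15 mm of travel beyond the latched position; the depth is hidden and differs each time, a shorter press changes nothing. x points into the unit
- drawer (a joint): how far the drawer is out, m: 0 (to 0.001) latched shut, 0.10 fully out (it gets there by itself within 2 s of release if nothing is in its way), negative while pressed in past the latched position. The press yields at under 6 N, then meets a springy stop of 12 N/mm: once the push has risen to 9 to 12 N the latch has changed over, so let go; over 20 N is rough
- tray (a point): point on the flat drawer floor (20 mm above the bench), mid-width, 52 mm behind the front's outer face; moves with the drawer; best place for the dish. Inside: 156 mm wide, from 8 to 176 mm behind the outer face, sides 30 mm high; with the drawer out the first 120 mm are open from above. The front's top edge is 62 mm above the bench
- red_dish_center (a point): centre (half-way up) of the closed culture dish with the red jelly, a round disc 55 mm in diameter and 18 mm high, loose, about 35 g, standing flat on the bench
- amber_dish_center (a point): centre (half-way up) of the same kind of dish with amber jelly, 55 mm in diameter and 18 mm high; to be left alone
- pen_pot: white round pen pot, 72 mm in diameter, 90 mm high, pens up to 150 mm high; origin at the centre of its underside; to be left alone. A tall grey microscope (420 mm) stands fixed on the bench some 100 mm beyond it, farther to the left; nothing needs doing there
There are look-alikes about, which are no part of the job. What is shaped like the part that bears red_dish_center but green or purple is not meant.

How it is judged:
By the outcome, as a careful person would: the job done as asked, in the order asked, and still so for the second after the job is handed in, with the robot touching nothing.
It also fails if it takes over 64 s, if anything falls off the work surface, if the arm or the gripper's body presses on something with over 40 N, if the wrist force passes 120 N, or if a joint passes its speed limit or range.

## Working session

There is one attempt and no reset: what is moved stays moved. The work goes in short steps, Python scripts to look and compute and a tool call to move; the robot and the scene stay as the last step left them, time stands still between calls to the robot, and variables do not carry over. Pictures are saved under pics/ and viewed, and the job is handed in when it is done.

Besides the shell and the picture viewer there is one more tool, called after "Request:" as name(argument=value, ...), one argument or row to a line, values as JSON. apply_moves: Moves the arm, as the interface text tells. Scaled input: -1 to 1 covers 120 mm each way for a shift and 4 degrees each way for a turn. Its arguments: {"type":"object","properties":{"moves":{"type":"string"},"force":{"type":"number"}},"required":["moves"]}

```bash
mkdir -p pics; cat > h.py <<'E'
import numpy as np, cv2
from station import bot, imaging, nets
def R(q):
    from scipy.spatial.transform import Rotation as S
    return S.from_quat([q[1],q[2],q[3],q[0]]).as_matrix()
def cam(name):
    o=bot.get_obs(); p=imaging.read_camera(name)
    if name=='wrist':
        T=np.eye(4);T[:3,:3]=R(o['tool_rot']);T[:3,3]=o['eef_pos']
        p['c2w']=T@np.array(p['mount'])
    else: p['c2w']=np.linalg.inv(np.array(p['view']))
    return p
def ray(p,uv,z):
    d=np.array([(uv[0]-p['cx'])/p['fx'],(uv[1]-p['cy'])/p['fy'],1.])
    M=p['c2w'];d=M[:3,:3]@d;o=M[:3,3]
    return o+d*(z-o[2])/d[2]
def proj(p,X):
    c=np.linalg.inv(p['c2w'])@np.append(X,1)
    return np.array([p['fx']*c[0]/c[2]+p['cx'],p['fy']*c[1]/c[2]+p['cy']])
def save(p,n,rect=None,s=1):
    im=p['image'][:,:,::-1]
    if rect: a,b,c,d=rect; im=im[b:d,a:c]
    if s!=1: im=cv2.resize(im,None,fx=s,fy=s,interpolation=cv2.INTER_CUBIC)
    cv2.imwrite('pics/'+n,im)
E
python3 - <<'E'
from h import *
print(bot.get_obs())
for n in ['scene','side','wrist']:
    p=cam(n); save(p,n+'0.png'); print(n,p['c2w'].round(3).tolist(),p['fx'],p['cx'],p['cy'])
    for k in ['cabinet','front','press_disc','tray','red_dish_center','amber_dish_center','pen_pot']:
        for r in nets.spot_point(p,k)[:4]:
            print(k,np.round(r['location'],1),round(r['score'],2))
E
```

```text
{'t': 0.0, 'q': array([-0.1080765 ,  0.47778276,  0.02233516,  1.55645159, -0.01148301,
        1.10931806, -0.0831252 ]), 'joint_vel': array([-1.09525892e-03,  5.81743530e-04,  4.27460683e-04, -1.68083054e-03,
       -4.02232261e-05, -8.13550787e-05,  7.89733491e-04]), 'joint_torque': array([-5.45967814e-04, -5.96443820e+01,  1.60769675e+00, -2.81194621e+01,
        1.24063640e-02,  9.39900521e-03,  2.20753498e-05]), 'eef_pos': array([ 6.74402354e-01, -3.33696027e-05,  2.30337216e-01]), 'tool_rot': array([ 7.44759947e-05,  9.99999581e-01, -7.72864826e-06, -9.12750509e-04]), 'contact_force': array([0.14486244, 0.52103989, 0.01114541]), 'torque': array([ 0.00391145, -0.01396932, -0.00877082]), 'gripper_width': 1.0010090261814395}
scene [[-0.208, 0.572, -0.793, 1.516], [0.978, 0.114, -0.174, 0.201], [-0.009, -0.812, -0.584, 0.715], [0.0, 0.0, 0.0, 1.0]] 436.7481134167385 323.7075654023216 198.28140682588088
cabinet [301.3 228.7] 0.69
red_dish_center [300.6 228.7] 0.73
red_dish_center [228.1 221. ] 0.66
red_dish_center [231.8 194.3] 0.58
red_dish_center [224.8 170. ] 0.54
amber_dish_center [260.8 167.9] 0.66
pen_pot [446.9 201.7] 0.81
side [[0.995, -0.037, 0.098, 0.497], [-0.103, -0.501, 0.859, -0.719], [0.017, -0.865, -0.502, 0.485], [0.0, 0.0, 0.0, 1.0]] 392.25483196067313 326.43324828604295 201.29854019838973
cabinet [377.4 235.9] 0.61
front [315.6 229.4] 0.95
press_disc [318.3 227.2] 0.64
tray [341.5 231.9] 0.73
red_dish_center [278.  356.5] 0.8
red_dish_center [350.1 312.5] 0.69
red_dish_center [406.8 295.6] 0.62
amber_dish_center [260.  298.6] 0.72
pen_pot [280.4 165.3] 0.91
wrist [[1.0, 0.0, 0.001, 0.675], [0.0, -0.956, -0.293, 0.075], [0.001, 0.293, -0.956, 0.375], [0.0, 0.0, 0.0, 1.0]] 340.54809289663996 319.3774618437805 195.4498809282117
cabinet [327.4 191.8] 0.61
front [206.2 225.2] 0.57
press_disc [206.2 226. ] 0.77
red_dish_center [256.7 359.4] 0.72
red_dish_center [335.7 342.5] 0.61
```

View pics/scene0.png

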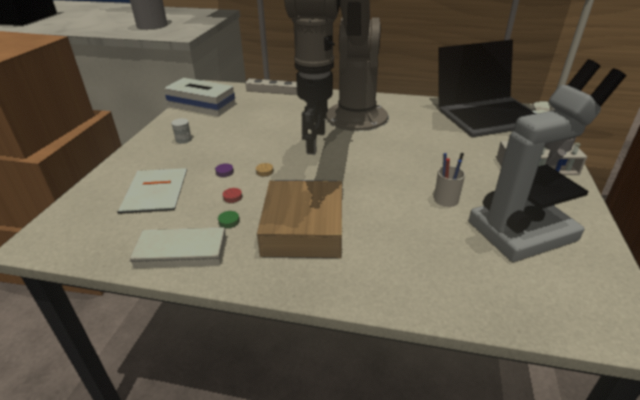

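View pics/side0.png

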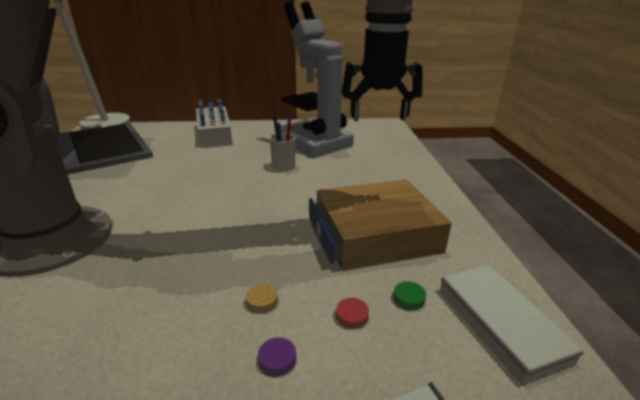

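View pics/wrist0.png

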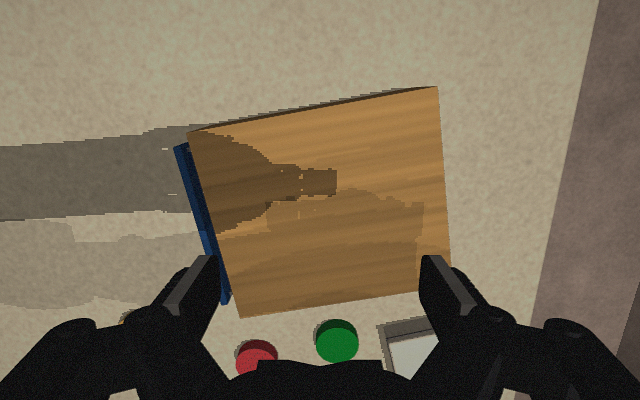

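The side view shows red at (350,312), purple at (278,356), green at (410,295) and amber at (260,298). The red dish at (350,312) is the one I want. The blue front faces the robot, with its disc near (320,228).

```bash
python3 - <<'E'
from h import *
S=cam('side');C=cam('scene');W=cam('wrist')
def colr(p,f,box=None):
    hsv=cv2.cvtColor(p['image'],cv2.COLOR_RGB2HSV).astype(int); return f(hsv)
red=lambda h:(((h[...,0]<6)|(h[...,0]>172))&(h[...,1]>130)&(h[...,2]>70))
for n,p in (('side',S),('scene',C)):
  for k in ['red_dish_center','amber_dish_center']:
    for r in nets.outline_of(p,k)[:5]:
      m=r['region']; c=np.median(p['image'][m],axis=0); a,b,cc,d=r['rect']
      X=ray(p,[(a+cc)/2,(b+d)/2],.009); print(n,k,round(r['score'],2),np.round(r['rect']),c,X.round(4))
  print(n,'pot',[ (ray(p,r['location'],0).round(3),round(r['score'],2)) for r in nets.spot_point(p,'pen_pot')[:2]])
  print(n,'disc',[ (ray(p,r['location'],.037).round(3),round(r['score'],2)) for r in nets.spot_point(p,'press_disc')[:2]])
for uv in [(188,133),(437,87),(240,318)]: print('W corner',ray(W,uv,.074).round(4))
for uv in [(317,190),(408,182),(447,222),(343,240)]: print('S corner',ray(S,uv,.074).round(4))
for uv in [(174,148),(225,304)]: print('W front top',ray(W,uv,.062).round(4))
m=nets.outline_of(W,'front'); 
for r in m[:2]: print(r['score'],r['rect'])
save(S,'side_crop.png',(230,170,460,380),3)
E
```

```text
side red_dish_center 0.91 [335. 298. 366. 330.] [124.  49.  45.] [ 0.5906 -0.2682  0.009 ]
side red_dish_center 0.85 [257. 337. 298. 377.] [75. 42. 85.] [ 0.4735 -0.3408  0.009 ]
side amber_dish_center 0.79 [243. 282. 277. 311.] [131. 103.  53.] [ 0.4437 -0.216   0.009 ]
side pot [(array([0.486, 0.333, 0.   ]), 0.79)]
side disc [(array([ 0.556, -0.06 ,  0.037]), 0.76), (array([ 0.601, -0.072,  0.037]), 0.15)]
scene red_dish_center 0.75 [215. 212. 239. 230.] [ 58. 101.  56.] [ 0.7047 -0.2342  0.009 ]
scene red_dish_center 0.64 [222. 188. 242. 207.] [134.  67.  62.] [ 0.6033 -0.2614  0.009 ]
scene red_dish_center 0.49 [219. 167. 234. 178.] [87.5 56.  92.5] [ 0.4827 -0.326   0.009 ]
scene amber_dish_center 0.71 [255. 164. 275. 176.] [143. 119.  76.] [ 0.4468 -0.2159  0.009 ]
scene pot [(array([0.494, 0.322, 0.   ]), 0.92)]
scene disc []
W corner [0.5603 0.0395 0.074 ]
W corner [0.7741 0.0779 0.074 ]
W corner [ 0.5928 -0.1506  0.074 ]
S corner [0.561  0.0353 0.074 ]
S corner [0.7728 0.0588 0.074 ]
S corner [ 0.8008 -0.1116  0.074 ]
S corner [ 0.592  -0.1544  0.074 ]
W front top [0.5413 0.0245 0.062 ]
W front top [ 0.5748 -0.142   0.062 ]
0.75 [173.9, 142.8, 231.6, 306.4]
```

View pics/side_crop.png

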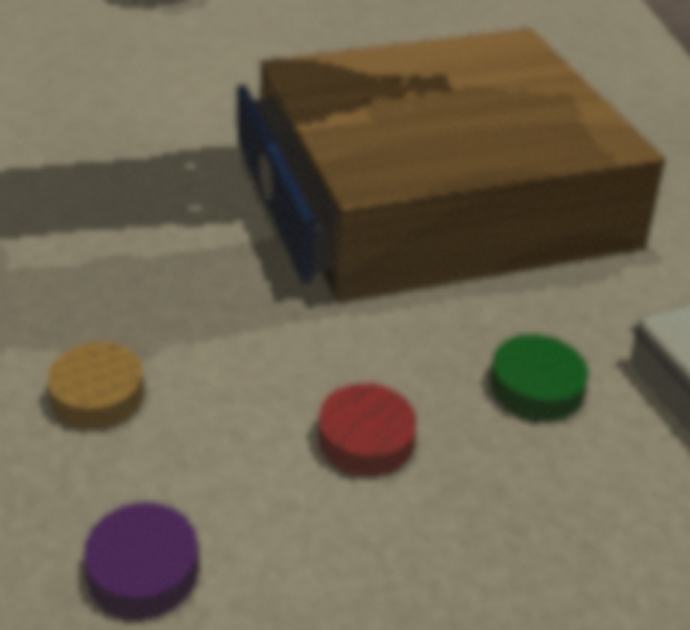

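Request:
apply_moves(
  moves="1 0 0 0 0 0 -1;1 0 0 0 0 0 -1;1 0 0 0 0 0 -1;1 0 0 0 0 0 -1;1 0 0 0 0 0 -1;1 0 0 0 0 0 -1;1 0 0 0 0 0 -1;1 0 0 0 0 0 -1;1 0 0 0 0 0 -1;1 0 0 0 0 0 -1;1 0 0 0 0 0 -1;1 0 0 0 0 0 -1",
)

```text
t: 2.8
eef_pos: [0.675, -0.0001, 0.2313]
tool_rot: [0.0, 0.913, 0.408, 0.0]
contact_force: [0.8, -0.3, 0.0]
gripper_width: -0.001
```

Request:
apply_moves(
  moves="1 0 0 0 0 0 -1;1 0 0 0 0 0 -1;1 0 0 0 0 0 -1;1 0 0 0 0 0 -1;1 0 0 0 0 0 -1;1 0 0 0 0 0 -1;1 0 0 0 0 0 -1;1 0 0 0 0 0 -1;1 0 0 0 0 0 -1;1 0 0 0 0 0 -1;1 0 0 0 0 0 -1;1 0 0 0 0 0 -1",
)

```text
t: 3.8
eef_pos: [0.675, -0.0002, 0.2313]
tool_rot: [0.0, 0.668, 0.744, -0.0]
contact_force: [-0.0, -0.6, 0.2]
gripper_width: 0.001
```

Request:
apply_moves(
  moves="1 0 0 0 0 0 -1;1 0 0 0 0 0 0",
)

```text
t: 3.97
eef_pos: [0.675, -0.0002, 0.2312]
tool_rot: [-0.0, 0.642, 0.767, -0.0]
contact_force: [0.4, 0.1, 0.6]
gripper_width: -0.001
```

```bash
cat >> h.py <<'E'
def delta(X,o=None):
    o=o or bot.get_obs()
    return (R(o['tool_rot']).T@(np.array(X)-o['eef_pos'])/.12).round(3)
yaw=np.deg2rad(10.0); XC=np.array([np.cos(yaw),np.sin(yaw),0])
P=np.array([.557,-.059,.037])
E
python3 - <<'E'
from h import *
o=bot.get_obs(); print(o['t'],o['eef_pos'],R(o['tool_rot']).round(3).tolist(),o['q'].round(2),o['contact_force'])
t=P-.05*XC; t[2]=.033; print(t,delta(t))
W=cam('wrist'); save(W,'w1.png')
for k in ['front','press_disc']: print(k,[(r['location'],ray(W,r['location'],.037)) for r in nets.spot_point(W,k)[:2]])
E
```

```text
3.9667 [ 6.74985030e-01 -2.10583878e-04  2.31220923e-01] [[-0.176, 0.984, -0.0], [0.984, 0.176, 0.0], [0.0, -0.0, -1.0]] [ 0.15  0.5  -0.35  1.53  0.18  1.14  1.51] [0.39562533 0.05793479 0.58391893]
[ 0.50775961 -0.06768241  0.033     ] [-0.309 -1.47   1.652]
front [([282.5, 31.6], array([ 0.5567285 , -0.05537407,  0.037     ]))]
press_disc [([277.4, 30.7], array([ 0.55680601, -0.06001624,  0.037     ]))]
```

View pics/w1.png

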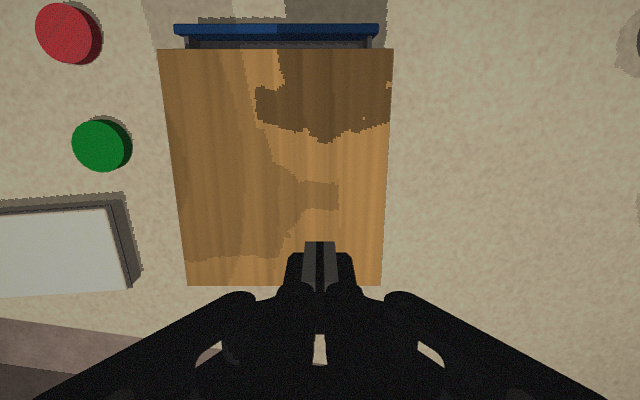

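Request:
apply_moves(
  moves="1 -0.062 -0.294 0 0 0 0;1 -0.062 -0.294 0 0 0 0;1 -0.062 -0.294 0 0 0 0;1 -0.062 -0.294 0 0 0 0;1 -0.062 -0.294 0 0 0 0;1 0 0 0.3 0 0 0;1 0 0 0.3 0 0 0;1 0 0 0.3 0 0 0;1 0 0 0.3 0 0 0;1 0 0 0.3 0 0 0;1 0 0 0.1 0 0 0;1 0 0 0 0 0 0",
)

```text
t: 5.12
eef_pos: [0.5055, -0.0671, 0.0368]
tool_rot: [-0.002, 0.643, 0.766, -0.002]
contact_force: [0.2, -0.3, 1.0]
gripper_width: -0.001
```

```bash
python3 - <<'E'
from h import *
o=bot.get_obs(); print(o['t'],o['eef_pos'],o['contact_force'])
t=P.copy();t[2]=.035; print(delta(t)*120)
W=cam('wrist'); save(W,'w2.png'); S=cam('side'); save(S,'s2.png',(250,130,490,280),3)
E
```

```text
5.1167 [ 0.50552225 -0.06705284  0.0368283 ] [ 0.15576838 -0.33876706  1.0022103 ]
[-0.96 52.08  1.56]
```

View pics/w2.png

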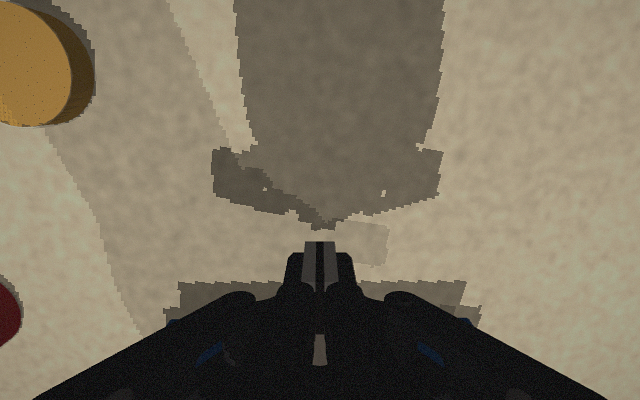

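View pics/s2.png

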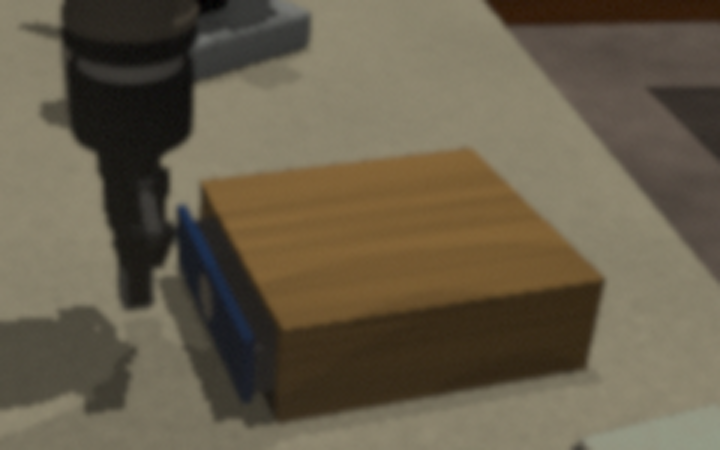

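Request:
apply_moves(
  moves="1 0 0.1 0.01 0 0 0;1 0 0.1 0 0 0 0;1 0 0.08 0 0 0 0;1 0 0.02 0 0 0 0;1 0 0 0 0 0 0;1 0 0 0 0 0 0",
)

```text
t: 5.72
eef_pos: [0.5434, -0.0611, 0.0388]
tool_rot: [0.001, 0.643, 0.766, 0.0]
contact_force: [-0.5, 0.8, 0.5]
gripper_width: 0.002
```

Request:
apply_moves(
  moves="1 0 0.01 0.01 0 0 0;1 0 0.015 0 0 0 0;1 0 0 0 0 0 0;1 0 0 0 0 0 0",
)

```text
t: 6.05
eef_pos: [0.5453, -0.0607, 0.0367]
tool_rot: [-0.0, 0.643, 0.766, -0.001]
contact_force: [-4.3, -0.9, 2.9]
gripper_width: -0.001
```

Request:
apply_moves(
  moves="1 0 0.01 0 0 0 0;1 0 0.01 0 0 0 0;1 0 0 0 0 0 0;1 0 0 0 0 0 0",
)

```text
t: 6.38
eef_pos: [0.5484, -0.0602, 0.0367]
tool_rot: [-0.0, 0.643, 0.766, -0.0]
contact_force: [-3.2, -0.6, -0.1]
gripper_width: 0.002
```

Request:
apply_moves(
  moves="1 0 0.008 0 0 0 0;1 0 0 0 0 0 0;1 0 0 0 0 0 0",
)

```text
t: 6.63
eef_pos: [0.5492, -0.06, 0.0367]
tool_rot: [-0.0, 0.643, 0.766, -0.0]
contact_force: [-2.7, -1.6, -1.1]
gripper_width: 0.001
```

Request:
apply_moves(
  moves="1 0 0.008 0 0 0 0;1 0 0 0 0 0 0;1 0 0 0 0 0 0",
)

```text
t: 6.88
eef_pos: [0.5503, -0.0598, 0.0367]
tool_rot: [-0.0, 0.643, 0.766, -0.0]
contact_force: [-3.8, -1.7, -1.8]
gripper_width: 0.001
```

Request:
apply_moves(
  moves="1 0 0.008 0 0 0 0;1 0 0 0 0 0 0;1 0 0 0 0 0 0",
)

```text
t: 7.13
eef_pos: [0.5513, -0.0597, 0.0367]
tool_rot: [-0.0, 0.643, 0.766, -0.0]
contact_force: [-3.7, -2.3, -0.7]
gripper_width: 0.001
```

Request:
apply_moves(
  moves="1 0 0.008 0 0 0 0;1 0 0 0 0 0 0;1 0 0 0 0 0 0",
)

```text
t: 7.38
eef_pos: [0.5523, -0.0594, 0.0368]
tool_rot: [-0.0, 0.643, 0.766, 0.0]
contact_force: [-4.6, -1.7, -2.2]
gripper_width: 0.0
```

Request:
apply_moves(
  moves="1 0 0.008 0 0 0 0;1 0 0 0 0 0 0;1 0 0 0 0 0 0",
)

```text
t: 7.63
eef_pos: [0.5531, -0.0593, 0.0368]
tool_rot: [-0.0, 0.643, 0.766, -0.0]
contact_force: [-4.6, -1.0, -3.2]
gripper_width: -0.001
```

Request:
apply_moves(
  moves="1 0 0.008 0 0 0 0;1 0 0 0 0 0 0;1 0 0 0 0 0 0",
)

```text
t: 7.88
eef_pos: [0.5537, -0.0592, 0.0368]
tool_rot: [-0.0, 0.643, 0.766, -0.0]
contact_force: [-5.5, -2.2, -1.2]
gripper_width: -0.002
```

Request:
apply_moves(
  moves="1 0 0.006 0 0 0 0;1 0 0 0 0 0 0;1 0 0 0 0 0 0",
)

```text
t: 8.13
eef_pos: [0.554, -0.0591, 0.0368]
tool_rot: [-0.001, 0.643, 0.766, -0.001]
contact_force: [-7.0, -2.7, -0.4]
gripper_width: 0.001
```

Request:
apply_moves(
  moves="1 0 0.006 0 0 0 0;1 0 0 0 0 0 0;1 0 0 0 0 0 0",
)

```text
t: 8.38
eef_pos: [0.5543, -0.0591, 0.0368]
tool_rot: [-0.001, 0.643, 0.766, -0.001]
contact_force: [-8.0, -2.2, 2.1]
gripper_width: 0.002
```

Request:
apply_moves(
  moves="1 0 0.01 0 0 0 0;1 0 0 0 0 0 0;1 0 0 0 0 0 0",
)

```text
t: 8.63
eef_pos: [0.5548, -0.059, 0.0368]
tool_rot: [-0.001, 0.643, 0.766, -0.002]
contact_force: [-9.7, -2.7, 3.7]
gripper_width: 0.002
```

Request:
apply_moves(
  moves="1 0 0.007 0 0 0 0;1 0 0 0 0 0 0;1 0 0 0 0 0 0",
)

```text
t: 8.88
eef_pos: [0.5552, -0.0589, 0.0368]
tool_rot: [-0.002, 0.643, 0.766, -0.002]
contact_force: [-11.2, -2.9, 5.1]
gripper_width: 0.001
```

Request:
apply_moves(
  moves="1 0 -0.3 0 0 0 0;1 0 -0.3 0 0 0 0;1 0 -0.3 0 0 0 0;1 0 -0.06 -0.3 0 0 0;1 0 0 -0.3 0 0 0;1 0 0 -0.3 0 0 0;-0.6 0 0 0 0 0 0;-0.6 0 0 0 0 0 0",
)

```text
t: 9.55
eef_pos: [0.4483, -0.0781, 0.1483]
tool_rot: [0.004, 0.643, 0.766, 0.003]
contact_force: [-0.1, 1.0, -0.3]
gripper_width: 0.273
```

```bash
python3 - <<'E'
from h import *
o=bot.get_obs(); print(o['t'],o['eef_pos'],o['contact_force'])
S=cam('side'); save(S,'s3.png'); C=cam('scene')
for p in (S,C):
  for k in ['tray','front','press_disc']: print(k,[(np.round(r['location'],1),ray(p,r['location'],.020 if k=='tray' else .037).round(4),round(r['score'],2)) for r in nets.spot_point(p,k)[:2]])
  for r in nets.outline_of(p,'red_dish_center')[:4]:
      m=r['region']; a,b,c,d=r['rect']; print(np.median(p['image'][m],axis=0),r['rect'],ray(p,[(a+c)/2,(b+d)/2],.009).round(4))
E
```

```text
9.55 [ 0.44832134 -0.07811373  0.14830286] [-0.14747266  0.96684665 -0.31853851]
tray [(array([305. , 236.8]), array([ 0.5287, -0.0631,  0.02  ]), 0.82)]
front [(array([276.3, 232.9]), array([ 0.4714, -0.0693,  0.037 ]), 0.87)]
press_disc [(array([273.9, 234.2]), array([ 0.4667, -0.0734,  0.037 ]), 0.83), (array([279.5, 165.1]), array([0.4777, 0.2503, 0.037 ]), 0.75)]
[76. 42. 86.] [258.9, 338.3, 296.2, 379.2] [ 0.4737 -0.3436  0.009 ]
[125.  49.  46.] [336.9, 297.9, 367.4, 331.4] [ 0.5932 -0.27    0.009 ]
tray [(array([306.7, 184.4]), array([ 0.5143, -0.0681,  0.02  ]), 0.96)]
front [(array([304.7, 167. ]), array([ 0.4502, -0.0894,  0.037 ]), 0.77)]
press_disc [(array([311.2, 170.8]), array([ 0.4671, -0.0656,  0.037 ]), 0.55)]
[ 58. 101.  56.] [214.4, 210.1, 238.4, 225.5] [ 0.6917 -0.2413  0.009 ]
[136.  67.  61.] [222.4, 188.8, 241.1, 205.9] [ 0.602  -0.2621  0.009 ]
[87. 56. 94.] [214.6, 164.2, 236.9, 176.1] [ 0.4706 -0.3339  0.009 ]
```

View pics/s3.png

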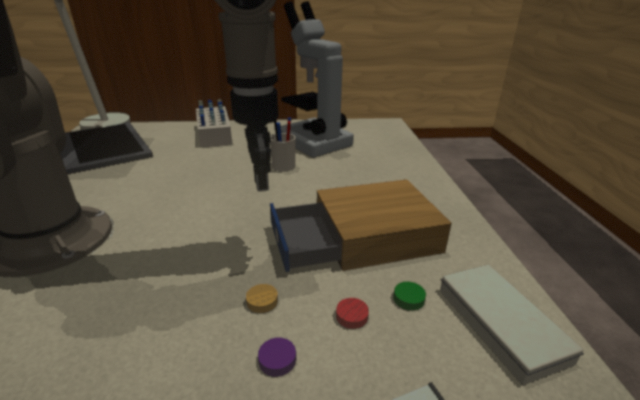

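The drawer is open, with its front near (278,232) in the side view. The dishes haven't moved. I'll move over the red dish next.

Request:
apply_moves(
  moves="-1 -0.286 0.117 0 0 0 0;-1 -0.286 0.117 0 0 0 0;-1 -0.286 0.117 0 0 0 0;-1 -0.286 0.117 0 0 0 0;-1 -0.286 0.117 0 0 0 0;-1 -0.286 0.117 0 0 0 0;-1 0 0 0 0 0 0;-1 0 0 0 0 0 0",
)

```text
t: 10.72
eef_pos: [0.563, -0.2688, 0.1439]
tool_rot: [-0.0, 0.644, 0.765, -0.0]
contact_force: [-0.7, 1.4, -0.0]
gripper_width: 0.999
```

```bash
python3 - <<'E'
from h import *
W=cam('wrist'); save(W,'w4.png'); o=bot.get_obs(); print(o['t'],o['eef_pos'],o['tool_rot'],o['contact_force'])
for r in nets.outline_of(W,'red_dish_center')[:4]:
  m=r['region']; a,b,c,d=r['rect']; print(np.median(W['image'][m],axis=0),r['rect'],ray(W,[(a+c)/2,(b+d)/2],.009).round(4),ray(W,[(a+c)/2,(b+d)/2],.014).round(4))
for r in nets.spot_point(W,'red_dish_center')[:3]: print(r['location'],ray(W,r['location'],.009).round(4),r['score'])
# top face: red brighter pixels ellipse
E
```

```text
10.7667 [ 0.56255787 -0.26679386  0.14399915] [-7.41830303e-04  6.43238649e-01  7.65665390e-01 -1.86212481e-05] [-0.52825102 -0.4623783   0.7564346 ]
[ 99.  45. 112.] [210.3, 10.1, 289.2, 93.4] [ 0.4703 -0.3385  0.009 ] [ 0.4706 -0.3375  0.014 ]
[166.  63.  67.] [289.8, 188.5, 354.5, 249.5] [ 0.5942 -0.2611  0.009 ] [ 0.5923 -0.2615  0.014 ]
[ 19. 110.  40.] [304.1, 291.2, 363.7, 354.0] [ 0.6975 -0.2314  0.009 ] [ 0.6938 -0.2323  0.014 ]
[84. 80. 79.] [465.8, 94.1, 638.7, 272.3] [ 0.5292 -0.075   0.009 ] [ 0.5284 -0.0787  0.014 ]
[331.2, 320.2] [ 0.6953 -0.2345  0.009 ] 0.89
[318.8, 219.2] [ 0.5949 -0.2639  0.009 ] 0.78
[246.8, 51.5] [ 0.4705 -0.3407  0.009 ] 0.65
```

View pics/w4.png

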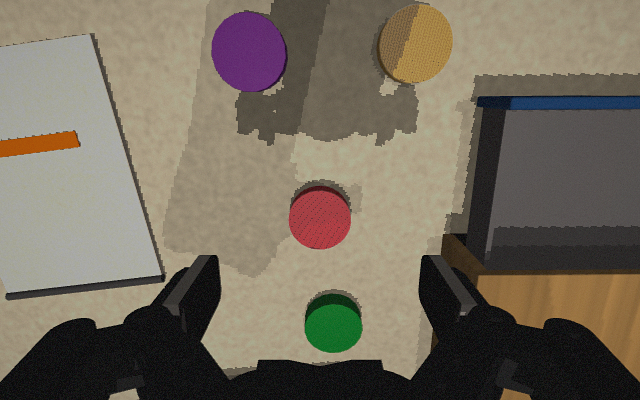

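Red's top face is centred at about (320,219), between green at (334,322) and purple at (249,51).

```bash
python3 - <<'E'
from h import *
W=cam('wrist');h=cv2.cvtColor(W['image'],cv2.COLOR_RGB2HSV).astype(int)
m=(((h[...,0]<8)|(h[...,0]>170))&(h[...,1]>120)&(h[...,2]>120)); m[:150]=0;m[260:]=0;m[:,:250]=0;m[:,400:]=0
c=max(cv2.findContours(m.astype(np.uint8),0,1)[0],key=cv2.contourArea);e=cv2.fitEllipse(c);print(e)
X=ray(W,e[0],.018);print(X); 
for du in((-e[1][0]/2,0),(e[1][0]/2,0)): print(ray(W,np.array(e[0])+du,.018))
X[2]=-.001;o=bot.get_obs();print(o['eef_pos'],delta(X))
E
```

```text
((314.52288818359375, 219.2560272216797), (57.004112243652344, 61.37721252441406), 91.1855697631836)
[ 0.59169855 -0.26408738  0.018     ]
[ 0.59592798 -0.28785814  0.018     ]
[ 0.58746858 -0.24031356  0.018     ]
[ 0.5624773  -0.2650642   0.14473341] [-0.036  0.242  1.214]
```

Request:
apply_moves(
  moves="-1 -0.036 0.121 0 0 0 0;-1 0 0.121 0.2 0 0 0;-1 0 0 0.25 0 0 0;-1 0 0 0.25 0 0 0;-1 0 0 0.2 0 0 0;-1 0 0 0.15 0 0 0;-1 0 0 0 0 0 0;-1 0 0 0 0 0 0;-1 0 0 0 0 0 0",
)

```text
t: 11.67
eef_pos: [0.5932, -0.2655, 0.0204]
tool_rot: [0.001, 0.643, 0.766, 0.0]
contact_force: [-0.5, -0.9, 0.6]
gripper_width: 1.002
```

```bash
python3 - <<'E'
from h import *
W=cam('wrist'); save(W,'w5.png'); o=bot.get_obs(); print(o['t'],o['eef_pos'],o['contact_force'],delta([.592,-.264,-.001],o))
S=cam('side'); save(S,'s5.png',(230,170,470,350),3)
E
```

```text
11.7167 [ 0.59347857 -0.26578089  0.02080929] [-0.46172475  0.16813862  0.47488777] [ 0.017 -0.01   0.182]
```

View pics/w5.png

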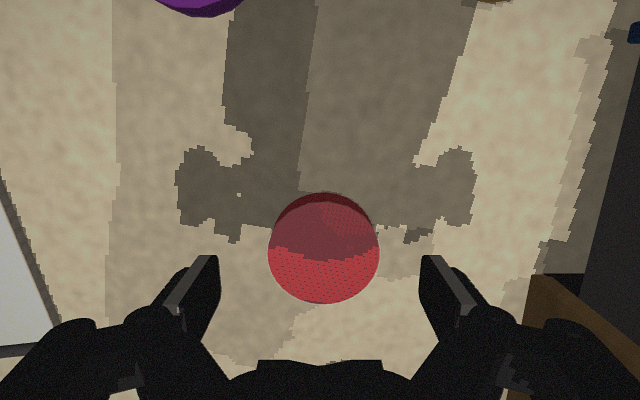

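View pics/s5.png

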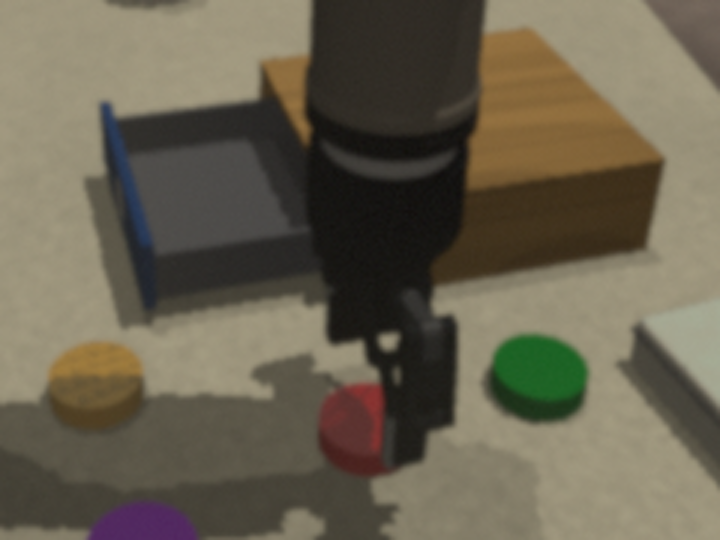

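```bash
python3 - <<'E'
from h import *
W=cam('wrist');o=bot.get_obs();h=cv2.cvtColor(W['image'],cv2.COLOR_RGB2HSV).astype(int)
m=(((h[...,0]<8)|(h[...,0]>170))&(h[...,1]>100)&(h[...,2]>75)); 
c=max(cv2.findContours(m.astype(np.uint8),0,1)[0],key=cv2.contourArea);x,y,w,hh=cv2.boundingRect(c);print(x,y,w,hh)
# fit: project a dish
from scipy.optimize import minimize
def pr(X):
  t=np.linspace(0,2*np.pi,60);pts=[]
  for z in(0,.018):
    for a in t: pts.append(proj(W,[X[0]+.0275*np.cos(a),X[1]+.0275*np.sin(a),z]))
  pts=np.array(pts);return pts[:,0].min(),pts[:,1].min(),pts[:,0].max(),pts[:,1].max()
g=np.array([x,y,x+w,y+hh])
r=minimize(lambda X:((np.array(pr(X))-g)**2).sum(),[.592,-.264],method='Nelder-Mead',options=dict(xatol=1e-5));print(r.x,r.fun,pr(r.x))
print(o['eef_pos'],delta([r.x[0],r.x[1],-.001],o))
E
```

```text
269 199 112 104
[ 0.59528777 -0.2630613 ] 71.35063191726033 (np.float64(267.3284245368551), np.float64(193.67391266266225), np.float64(382.67053701944474), np.float64(309.11543678979575))
[ 0.59338081 -0.26613099  0.02077267] [0.023 0.02  0.181]
```

Request:
apply_moves(
  force=22,
  moves="-1 0.02 0.005 0.1 0 0 0;-1 0 0 0.08 0 0 0;-1 0 0 0 0 0 0;-1 0 0 0 0 0 0;0.3 0 0 0 0 0 0;0.6 0 0 0 0 0 0;0.6 0 0 0 0 0 0;0.6 0 0 0 0 0 0;0.6 0 0 0 0 0 0;0.6 0 0 0 0 0 0;0.6 0 0 0 0 0 0",
)

```text
t: 12.73
eef_pos: [0.5928, -0.2635, -0.0023]
tool_rot: [0.0, 0.643, 0.766, 0.0]
contact_force: [-0.3, -0.5, 3.3]
gripper_width: 0.631
```

```bash
python3 - <<'E'
from h import *
W=cam('wrist'); save(W,'w6.png'); o=bot.get_obs(); print(o['t'],o['eef_pos'],o['contact_force'],o['gripper_width'])
E
```

```text
12.7833 [ 0.59279374 -0.26355595 -0.0022852 ] [0.30731635 0.13402374 3.352109  ] 0.6318336168600578
```

View pics/w6.png

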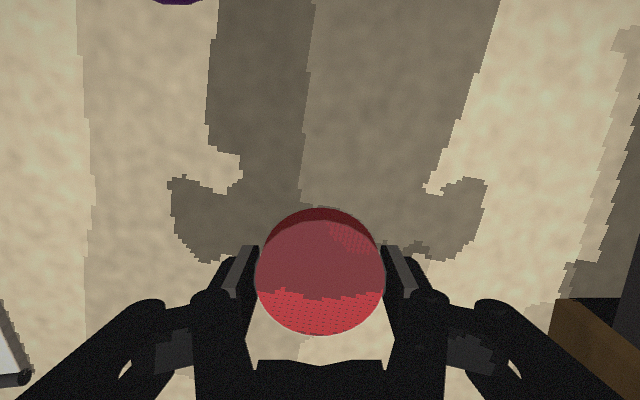

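Request:
apply_moves(
  moves="0.6 0 0 -0.1 0 0 0;0.6 0 0 -0.2 0 0 0;0.6 0 0 -0.2 0 0 0;0.6 0 0 -0.2 0 0 0;0.6 0 0 -0.2 0 0 0;0.6 0 0 -0.1 0 0 0;0.6 0 0 0 0 0 0",
)

```text
t: 13.37
eef_pos: [0.5943, -0.264, 0.1209]
tool_rot: [0.003, 0.643, 0.766, 0.001]
contact_force: [0.1, 0.3, -0.2]
gripper_width: 0.631
```

Request:
apply_moves(
  moves="0.6 0.1 -0.03 0 0 0 0;0.6 0.2 -0.05 0 0 0 0;0.6 0.2 -0.05 0 0 0 0;0.6 0.2 -0.05 0 0 0 0;0.6 0.2 -0.05 0 0 0 0;0.6 0.2 -0.05 0 0 0 0;0.6 0.2 -0.05 0 0 0 0;0.6 0.2 -0.05 0 0 0 0;0.6 0.15 -0.02 0 0 0 0;0.6 0.08 0 0 0 0 0;0.6 0 0 0 0 0 0;0.6 0 0 0 0 0 0",
)

```text
t: 14.37
eef_pos: [0.5086, -0.0673, 0.1165]
tool_rot: [-0.0, 0.642, 0.766, -0.0]
contact_force: [0.3, -0.6, -0.8]
gripper_width: 0.633
```

```bash
python3 - <<'E'
from h import *
W=cam('wrist'); save(W,'w7.png'); o=bot.get_obs(); print(o['t'],o['eef_pos'],o['contact_force'],o['gripper_width'])
T=P-.048*XC;T[2]=.018;print(T,delta(T,o))
for k in ['tray','front','press_disc']: print(k,[(np.round(r['location'],1),ray(W,r['location'],.020 if k=='tray' else .037).round(4),round(r['score'],2)) for r in nets.spot_point(W,k)[:2]])
S=cam('side'); save(S,'s7.png',(230,110,470,290),3)
E
```

```text
14.4167 [ 0.50891492 -0.06814048  0.11670237] [0.62685404 0.14318738 0.24387637] 0.6321689274102886
[ 0.50972923 -0.06733511  0.018     ] [0.006 0.009 0.823]
tray [(array([321. , 196.2]), array([ 0.5077, -0.0663,  0.02  ]), 0.66)]
front [(array([320.2, 127.2]), array([ 0.4568, -0.076 ,  0.037 ]), 0.67)]
press_disc []
```

View pics/w7.png

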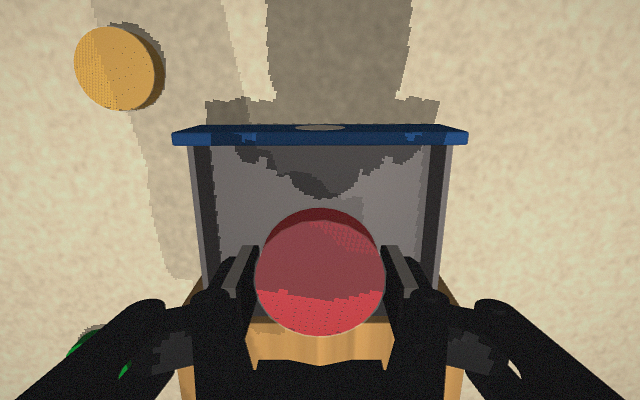

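View pics/s7.png

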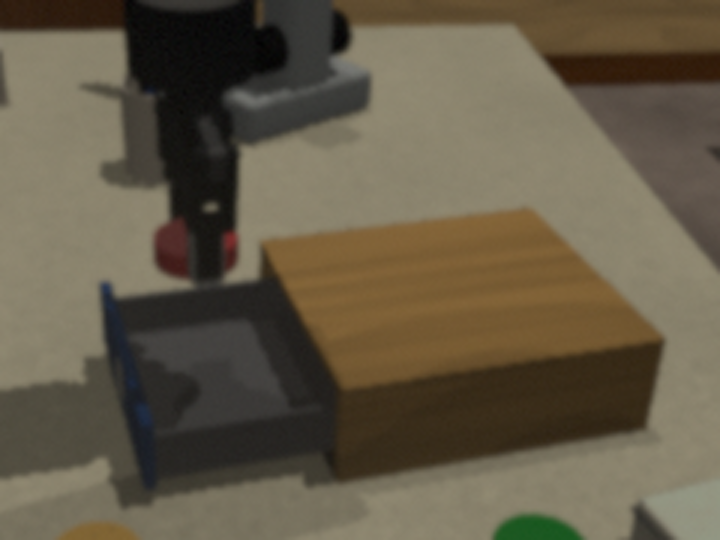

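Request:
apply_moves(
  moves="0.6 0.005 0.008 0.1 0 0 0;0.6 0 0 0.15 0 0 0;0.6 0 0 0.15 0 0 0;0.6 0 0 0.15 0 0 0;0.6 0 0 0.1 0 0 0;0.6 0 0 0.06 0 0 0;0.6 0 0 0 0 0 0;0.6 0 0 0 0 0 0;0.6 0 0 0 0 0 0",
)

```text
t: 15.37
eef_pos: [0.5106, -0.0665, 0.0327]
tool_rot: [0.001, 0.643, 0.766, 0.0]
contact_force: [-0.4, 0.1, -0.5]
gripper_width: 0.638
```

Request:
apply_moves(
  moves="0.6 0 0 0.04 0 0 0;0.6 0 0 0.04 0 0 0;0.6 0 0 0.015 0 0 0;0.6 0 0 0 0 0 0;0.6 0 0 0 0 0 0",
)

```text
t: 15.78
eef_pos: [0.5098, -0.0665, 0.0206]
tool_rot: [-0.0, 0.643, 0.766, -0.0]
contact_force: [-0.0, -0.7, 0.4]
gripper_width: 0.635
```

Request:
apply_moves(
  moves="0.6 0 0 0.01 0 0 0;0.6 0 0 0.007 0 0 0;0.6 0 0 0 0 0 0;0.6 0 0 0 0 0 0",
)

```text
t: 16.12
eef_pos: [0.5099, -0.0665, 0.0187]
tool_rot: [-0.0, 0.643, 0.766, 0.0]
contact_force: [0.2, -0.7, 0.7]
gripper_width: 0.627
```

Request:
apply_moves(
  moves="0.6 0 0 0.008 0 0 0;0.6 0 0 0 0 0 0;0.6 0 0 0 0 0 0",
)

```text
t: 16.37
eef_pos: [0.5099, -0.0665, 0.0177]
tool_rot: [-0.0, 0.643, 0.766, -0.0]
contact_force: [0.2, -0.2, -0.7]
gripper_width: 0.634
```

Request:
apply_moves(
  moves="0.6 0 0 0.008 0 0 0;0.6 0 0 0 0 0 0;0.6 0 0 0 0 0 0",
)

```text
t: 16.62
eef_pos: [0.5104, -0.0665, 0.0176]
tool_rot: [0.0, 0.643, 0.766, 0.0]
contact_force: [-1.9, 0.9, 9.6]
gripper_width: 0.635
```

Request:
apply_moves(
  moves="0.6 0 0 -0.006 0 0 0;0.6 0 0 0 0 0 0;-0.3 0 0 0 0 0 0;-0.4 0 0 0 0 0 0;-0.5 0 0 0 0 0 0;-0.5 0 0 0 0 0 0;-0.5 0 0 0 0 0 0",
)

```text
t: 17.2
eef_pos: [0.5099, -0.0665, 0.0174]
tool_rot: [-0.0, 0.643, 0.766, -0.0]
contact_force: [0.7, 0.2, -0.3]
gripper_width: 0.75
```

Request:
apply_moves(
  moves="-0.5 0 0 -0.05 0 0 0;-0.5 0 0 -0.1 0 0 0;-0.5 0 0 -0.2 0 0 0;-0.5 0 0 -0.3 0 0 0;-0.5 0 0 -0.3 0 0 0;-0.5 0 0 0 0 0 0",
)

```text
t: 17.7
eef_pos: [0.5143, -0.0664, 0.1389]
tool_rot: [0.005, 0.643, 0.766, 0.003]
contact_force: [1.1, 0.0, 0.1]
gripper_width: 0.754
```

```bash
python3 - <<'E'
from h import *
W=cam('wrist'); save(W,'w8.png'); o=bot.get_obs(); print(o['t'],o['eef_pos'],o['contact_force'],o['gripper_width'])
for k in ['tray','front','red_dish_center']: print(k,[(np.round(r['location'],1),ray(W,r['location'],dict(tray=.02,front=.037).get(k,.029)).round(4),round(r['score'],2)) for r in nets.spot_point(W,k)[:2]])
S=cam('side'); save(S,'s8.png',(230,110,470,290),3)
E
```

```text
17.75 [ 0.51292917 -0.06661515  0.13630832] [-0.09916767 -0.05687501 -0.57052185] 0.7480133441454984
tray []
front []
red_dish_center [(array([325.9, 185. ]), array([ 0.5093, -0.0626,  0.029 ]), 0.85)]
```

View pics/w8.png

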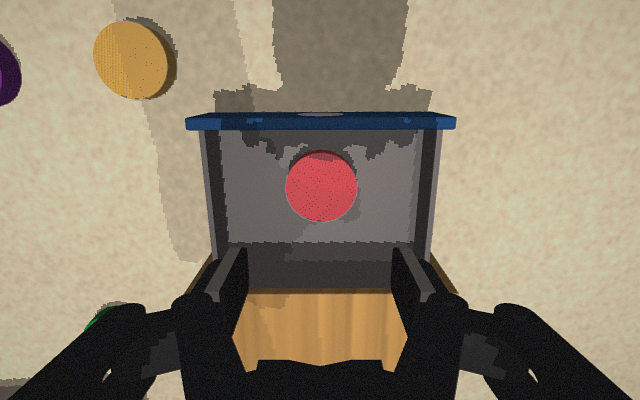

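View pics/s8.png

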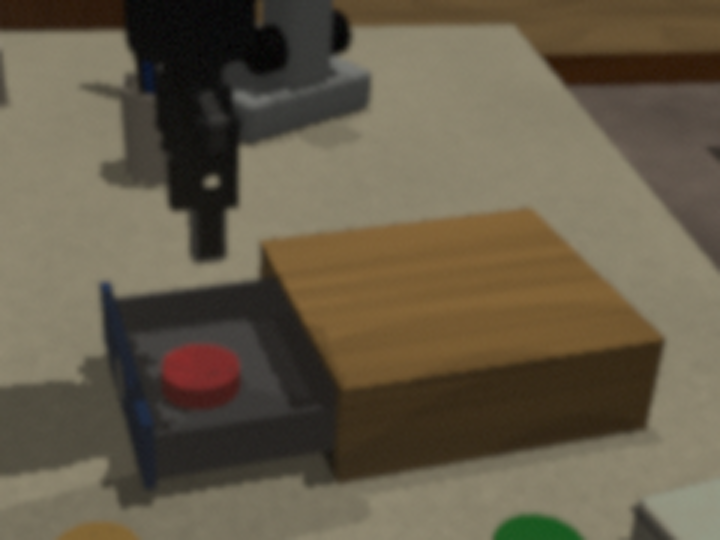

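The dish lies flat in the drawer (centre at (322,186) in the wrist view). Now I'll move to just in front of the open front.

Request:
apply_moves(
  moves="1 0 -0.15 0 0 0 0;1 0 -0.2 0 0 0 0;1 0 -0.2 0 0 0 0;1 0 -0.05 0 0 0 0;1 0 0 0 0 0 0;1 0 0 0 0 0 0;1 0 0 0 0 0 0;1 0 0 0 0 0 0",
)

```text
t: 18.62
eef_pos: [0.4402, -0.0786, 0.1314]
tool_rot: [0.0, 0.643, 0.766, 0.0]
contact_force: [-0.1, 0.2, 0.2]
gripper_width: 0.0
```

```bash
python3 - <<'E'
from h import *
o=bot.get_obs(); print(o['t'],o['eef_pos'],o['gripper_width'],o['q'].round(2))
T=P-.119*XC;T[2]=.037;print(T,delta(T,o)); W=cam('wrist'); save(W,'w9.png')
E
```

```text
18.6167 [ 0.44021328 -0.07860765  0.13143405] 0.0003852560517133799 [ 0.35  0.27 -0.36  2.16  0.14  0.74  1.65]
[ 0.43980788 -0.07966413  0.037     ] [-0.008 -0.005  0.787]
```

View pics/w9.png

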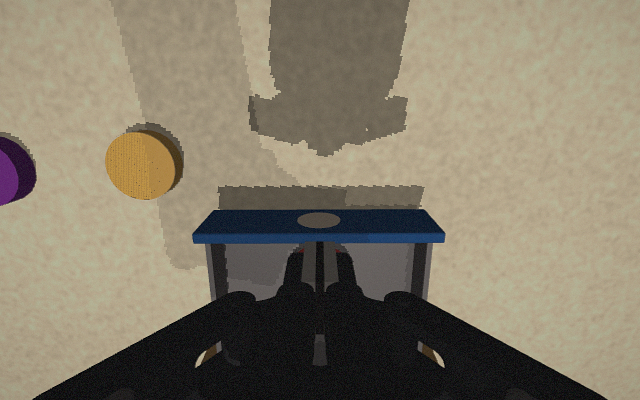

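```bash
python3 - <<'E'
from h import *
W=cam('wrist')
for uv,z in (((320,234),.062),((320,220),.037),((320,210),.012)):
  X=ray(W,uv,z);print(X,(X-bot.get_obs()['eef_pos'])@XC)
E
```

```text
[ 0.457587   -0.07516475  0.062     ] 0.01810396475345125
[ 0.45713906 -0.07520344  0.037     ] 0.017656110917545275
[ 0.45806205 -0.07499825  0.012     ] 0.01860070700924466
```

Request:
apply_moves(
  moves="1 -0.008 -0.02 0.1 0 0 0;1 0 0 0.2 0 0 0;1 0 0 0.2 0 0 0;1 0 0 0.2 0 0 0;1 0 0 0.08 0 0 0;1 0 0 0 0 0 0;1 0 0 0 0 0 0;1 0 0 0 0 0 0",
)

```text
t: 19.38
eef_pos: [0.4378, -0.0803, 0.0388]
tool_rot: [0.001, 0.643, 0.766, 0.0]
contact_force: [-0.4, -0.2, 0.7]
gripper_width: 0.0
```

Request:
apply_moves(
  moves="1 0 0.02 0.01 0 0 0;1 0 0.02 0 0 0 0;1 0 0.015 0 0 0 0;1 0 0.015 0 0 0 0;1 0 0.015 0 0 0 0;1 0 0.02 0 0 0 0;1 0 0.025 0 0 0 0;1 0 0.03 0 0 0 0;1 0 0.03 0 0 0 0;1 0 0.03 0 0 0 0;1 0 0.02 0 0 0 0;1 0 0.01 0 0 0 0",
)

```text
t: 20.38
eef_pos: [0.4667, -0.0751, 0.0365]
tool_rot: [-0.0, 0.643, 0.766, 0.0]
contact_force: [-2.8, 0.0, -0.1]
gripper_width: -0.004
```

```bash
python3 - <<'E'
from h import *
o=bot.get_obs(); print(o['t'],o['eef_pos'],o['contact_force'])
T=P-.012*XC;T[2]=.037;print(T,delta(T,o)); S=cam('side'); save(S,'s10.png',(230,130,470,310),3)
E
```

```text
20.3833 [ 0.46673975 -0.0750606   0.03650374] [-2.76263629  0.006611   -0.12177225]
[ 0.54518231 -0.06108378  0.037     ] [ 0.001  0.664 -0.004]
```

View pics/s10.png

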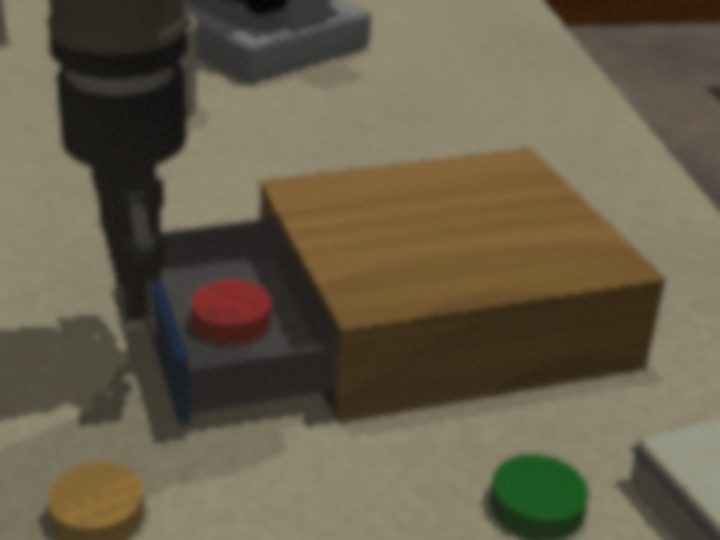

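Request:
apply_moves(
  moves="1 0 0.015 0 0 0 0;1 0 0.025 0 0 0 0;1 0 0.03 0 0 0 0;1 0 0.03 0 0 0 0;1 0 0.03 0 0 0 0;1 0 0.03 0 0 0 0;1 0 0.03 0 0 0 0;1 0 0.03 0 0 0 0;1 0 0.03 0 0 0 0;1 0 0.03 0 0 0 0;1 0 0.03 0 0 0 0;1 0 0.03 0 0 0 0",
)

```text
t: 21.43
eef_pos: [0.5067, -0.0679, 0.0366]
tool_rot: [-0.0, 0.643, 0.766, -0.0]
contact_force: [-5.5, 0.1, -2.7]
gripper_width: 0.0
```

Request:
apply_moves(
  moves="1 0 0.03 0 0 0 0;1 0 0.03 0 0 0 0;1 0 0.03 0 0 0 0;1 0 0.03 0 0 0 0;1 0 0.03 0 0 0 0;1 0 0.03 0 0 0 0;1 0 0.03 0 0 0 0;1 0 0.03 0 0 0 0;1 0 0.03 0 0 0 0;1 0 0.02 0 0 0 0;1 0 0.01 0 0 0 0;1 0 0 0 0 0 0",
)

```text
t: 22.43
eef_pos: [0.5428, -0.0618, 0.0369]
tool_rot: [0.0, 0.643, 0.766, 0.0]
contact_force: [-3.8, 1.1, -1.5]
gripper_width: 0.002
```

Request:
apply_moves(
  moves="1 0 0.012 0 0 0 0;1 0 0.012 0 0 0 0;1 0 0.012 0 0 0 0;1 0 0.012 0 0 0 0;1 0 0.012 0 0 0 0;1 0 0.01 0 0 0 0;1 0 0 0 0 0 0;1 0 0 0 0 0 0",
)

```text
t: 23.1
eef_pos: [0.5507, -0.0603, 0.0368]
tool_rot: [0.0, 0.643, 0.766, 0.0]
contact_force: [-4.6, 0.8, 1.7]
gripper_width: -0.001
```

Request:
apply_moves(
  moves="1 0 0.008 0 0 0 0;1 0 0.008 0 0 0 0;1 0 0 0 0 0 0;1 0 0 0 0 0 0",
)

```text
t: 23.43
eef_pos: [0.5525, -0.06, 0.0368]
tool_rot: [0.0, 0.643, 0.766, 0.0]
contact_force: [-3.7, 1.3, 2.4]
gripper_width: -0.001
```

Request:
apply_moves(
  moves="1 0 0.008 0 0 0 0;1 0 0 0 0 0 0;1 0 0 0 0 0 0",
)

```text
t: 23.68
eef_pos: [0.5532, -0.06, 0.0367]
tool_rot: [0.0, 0.643, 0.766, -0.0]
contact_force: [-4.6, 1.1, 2.7]
gripper_width: 0.004
```

Request:
apply_moves(
  moves="1 0 0.008 0 0 0 0;1 0 0 0 0 0 0;1 0 0 0 0 0 0",
)

```text
t: 23.93
eef_pos: [0.5537, -0.0599, 0.0366]
tool_rot: [-0.0, 0.643, 0.766, -0.0]
contact_force: [-5.2, 0.3, 3.2]
gripper_width: 0.0
```

Request:
apply_moves(
  moves="1 0 0.01 0 0 0 0;1 0 0 0 0 0 0;1 0 0 0 0 0 0",
)

```text
t: 24.18
eef_pos: [0.5542, -0.0599, 0.0365]
tool_rot: [-0.001, 0.643, 0.766, -0.001]
contact_force: [-6.5, 0.1, 4.5]
gripper_width: -0.004
```

Request:
apply_moves(
  moves="1 0 0.012 0 0 0 0;1 0 0 0 0 0 0;1 0 0 0 0 0 0",
)

```text
t: 24.43
eef_pos: [0.5547, -0.0598, 0.0363]
tool_rot: [-0.001, 0.643, 0.766, -0.002]
contact_force: [-9.8, -0.3, 6.8]
gripper_width: 0.001
```

Request:
apply_moves(
  moves="1 0 0.008 0 0 0 0;1 0 0 0 0 0 0;1 0 0 0 0 0 0",
)

```text
t: 24.68
eef_pos: [0.555, -0.0598, 0.0362]
tool_rot: [-0.002, 0.643, 0.766, -0.002]
contact_force: [-11.1, -0.2, 7.5]
gripper_width: -0.002
```

Request:
apply_moves(
  moves="1 0 -0.05 0 0 0 0;1 0 -0.08 0 0 0 0;1 0 -0.1 0 0 0 0;1 0 0 0 0 0 0;1 0 0 0 0 0 0;1 0 0 0 0 0 0",
)

```text
t: 25.18
eef_pos: [0.5319, -0.0639, 0.0372]
tool_rot: [0.001, 0.643, 0.766, 0.001]
contact_force: [0.1, 0.2, -0.2]
gripper_width: -0.005
```

```bash
python3 - <<'E'
from h import *
o=bot.get_obs(); print(o['t'],o['eef_pos'],o['contact_force'])
S=cam('side'); save(S,'s11.png',(230,130,470,310),3)
E
```

```text
25.1833 [ 0.53188271 -0.06385806  0.03716193] [ 0.13367554  0.20325244 -0.22199669]
```

View pics/s11.png

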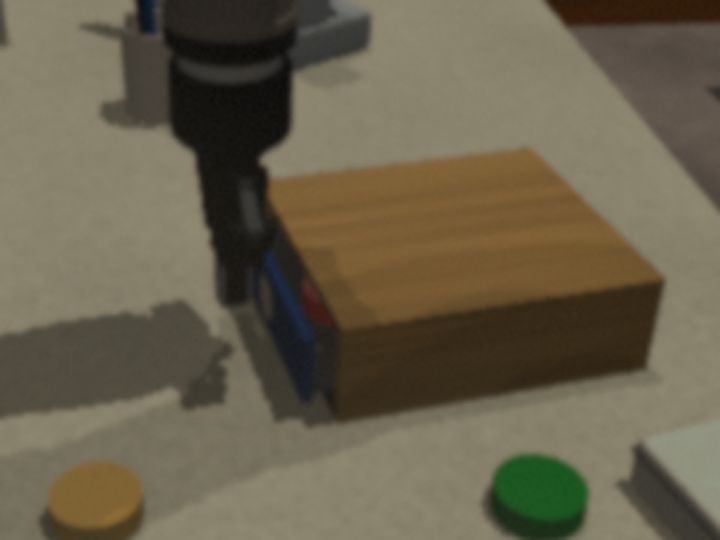

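Request:
apply_moves(
  moves="1 0 -0.2 0 0 0 0;1 0 -0.1 -0.1 0 0 0;1 0 0 -0.2 0 0 0;1 0 0 -0.3 0 0 0;1 0 0 -0.3 0 0 0;1 0 0 0 0 0 0;1 0 0 0 0 0 0;1 0 0 0 0 0 0;1 0 0 0 0 0 0;1 0 0 0 0 0 0;1 0 0 0 0 0 0;1 0 0 0 0 0 0",
)

```text
t: 26.23
eef_pos: [0.4946, -0.07, 0.1439]
tool_rot: [-0.001, 0.643, 0.766, -0.0]
contact_force: [-0.1, -0.2, -0.4]
gripper_width: 0.002
```

```bash
python3 - <<'E'
from h import *
o=bot.get_obs(); print(o['t'],o['eef_pos'],o['contact_force'])
S=cam('side'); save(S,'s12.png',(230,130,470,310),3); C=cam('scene'); W=cam('wrist'); save(W,'w12.png')
for p in (S,W):
  print([(ray(p,r['location'],.037).round(4),round(r['score'],2)) for r in nets.spot_point(p,'press_disc')[:2]])
for p in (S,C):
  print('pot',[ray(p,r['location'],0).round(3) for r in nets.spot_point(p,'pen_pot')[:1]],'amber',[ray(p,r['location'],.009).round(3) for r in nets.spot_point(p,'amber_dish_center')[:1]])
E
```

```text
26.2333 [ 0.49455611 -0.07000913  0.14385679] [-0.06245807 -0.1766721  -0.35618243]
[(array([ 0.5516, -0.0492,  0.037 ]), 0.89)]
[]
pot [array([0.487, 0.302, 0.   ])] amber [array([ 0.445, -0.21 ,  0.009])]
pot [array([0.5  , 0.328, 0.   ])] amber [array([ 0.441, -0.226,  0.009])]
```

View pics/s12.png

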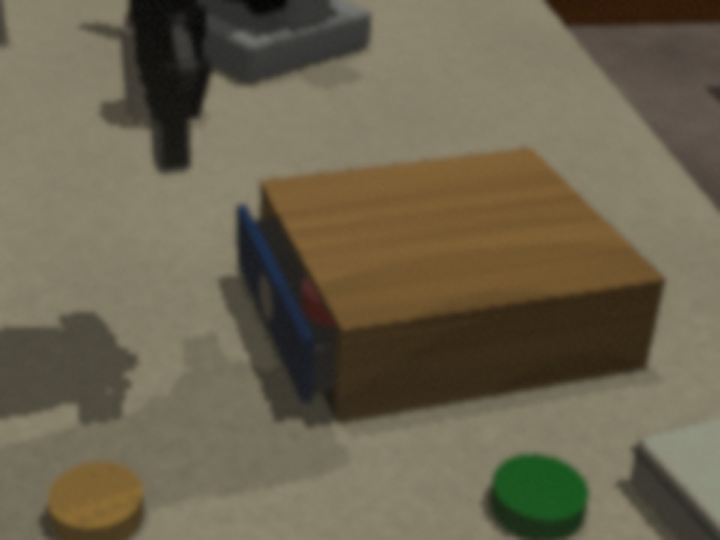

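View pics/w12.png

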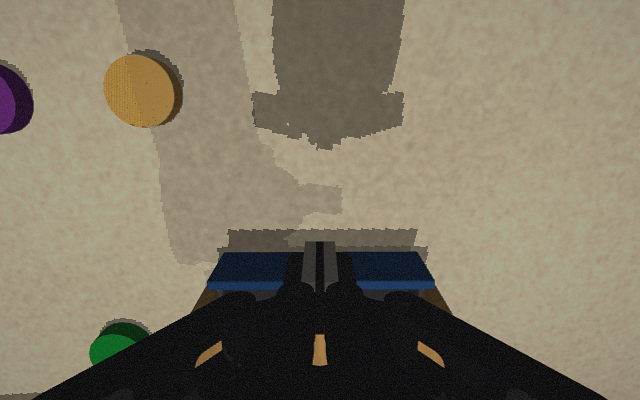

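```bash
python3 -c "
from h import *
print(bot.hand_in())"
```

```text
the job is handed in; nothing more can be done
None
```

The red dish is in the drawer and the drawer is shut and latched. I handed the job in at about 26 s; no verdict was reported.

- **Opening:** I pressed the white disc in small steps. The push rose to about 11.6 N, I let go, and the drawer sprang fully out.
- **Dish:** I gripped the red dish at 22 N and lowered it to the tray point until it touched the drawer floor. That touch read 9.6 N, so I eased off before opening the fingers. Pictures showed it lying flat.
- **Closing:** I pushed the drawer shut slowly and pressed the latch to about 11 N sideways. With the upward pull of the finger on the front, the total was about 13.4 N. Forces were read only at the end of each move, so a brief higher peak would not have shown.

**Last checks:**
- About 1 s after I let go, with the arm clear and reading almost no force, the front stood at the same pixels as when it was first latched. The dish shows in the gap behind the front.
- In the pictures the amber dish stands where it was. The network puts it within about 10 mm of its first position.
- The network's pen pot positions disagree by up to about 30 mm between pictures, with the gripper partly in front of it in the last one. The arm never went near the pot.
- The network also put the press disc about 12 mm off in the last side view, and found no disc in the wrist view because the fingers covered it. I went by the picture comparison instead.

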